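# Feel along a glue joint

### The job

Feel along the glue joint between the narrow edge strip and the rest of the serving board, to check it for a step: touch it with the fingertips at the end that has the hanging hole and run them lightly along the joint, in contact all the way, to the plain end, then take the hand clear. Do not press hard, do not pick up, push or drag the board, and leave the things lying on it and around it where they are.

Things in the scene. Friction and masses are not known exactly. Their poses are not given: they have to be found in the camera images.
- board: loose serving board on the bench, 1 kg: 260 mm long (x), 180 wide (y), 28 thick. Three full-length staves glued edge to edge, tops flush: 90 mm wide (y -90 to 0, dark brown), 54 mm (y 0 to 54, pale), and the narrow edge strip, 36 mm (y 54 to 90, dark brown). 18 mm hanging hole in the widest stave at x -108, y -45: -x is the end with the hole, +x the plain end. Origin: centre of underside; z up
- joint_start (a point): point on the board's top face where the glue joint of the narrow strip (a straight thin dark line, flush with the wood, parallel to the board's x) meets the end with the hole; 28 mm above the bench; axes as the board's
- joint_mid (a point): middle of the same glue joint, on the top face, 130 mm from either end; axes as the board's: x along the joint towards the plain end, y across it towards the narrow strip's outer edge (36 mm away), z up
- joint_end (a point): point on the top face where the same glue joint meets the plain end; axes as the board's
- sanding_block: loose cork sanding block lying on the widest stave, 92 x 60 mm, 30 mm high; origin: centre of its underside, x along its length. Leave it alone
- tape_measure: loose pocket tape measure standing on the widest stave, 62 mm long (plus a 13 mm tape hook), 34 mm wide, 52 mm high; origin: centre of its case underside, x along its length towards the tape's mouth. Leave it alone
- pencil: loose flat carpenter's pencil, 182 mm long, 14 mm wide, 7 mm high, lying on the board along the joint between the two wider staves, its near edge at least 30 mm from the narrow strip's joint; origin: middle of its underside, x along it. Leave it alone
- glue_bottle: loose glue bottle standing on the bench to the left, 60 mm across, 170 mm high; origin: centre of its base. Leave it alone
- block_plane: loose steel block plane on the bench to the left, 160 x 50 mm, about 50 mm high; origin: centre of its sole. Leave it alone
- mallet: loose wooden mallet lying on the bench to the right, 290 mm long, head 125 mm wide and 64 mm high; origin: on the bench near its middle, x along the handle towards the head. Leave it alone
- try_square: loose try square lying on the bench to the right, stock 115 mm long and 16 mm high, steel blade 150 mm long; origin: under the middle of the stock. Leave it alone

How it is judged:
By the outcome, as a careful person would: the job done as asked, in the order asked, and still so for the second after the job is handed in, with the robot touching nothing.
It also fails if it takes over 51 s, if anything falls off the work surface, if the arm or the gripper's body presses on something with over 40 N, if the wrist force passes 120 N, or if a joint passes its speed limit or range.

### The arm

A 7-joint arm with a two-finger parallel gripper is mounted at the origin on the work surface. World frame = base frame: x ahead of the robot, y to its left, z up, the work surface at z = 0. Lengths are in m, angles in rad, forces in N, time in s.
With the tool pointing down it reaches from about 0.4 to 0.85 m from the base axis. Payload 10.4 kg.
Tool frame: the origin (TCP) lies between the finger pads; the fingertips stand manip.tip_extent ahead of it and the grasp point (between the pads) lies 6 mm ahead of it (manip.tip_extent is the distance from the TCP to the fingertips, in m); z points along the fingers, y is the line along which they close (so a half turn about z gives the same grasp; the last joint's range is limited). The gripper opens to 85 mm and grips with 20 to 120 N. Pads are 22 mm wide; open, the fingers measure 114 mm over their backs; the gripper's body (76 mm by 85 mm) begins 54 mm behind the grasp point. The pads swing forward as they close: fully open they stand 13 mm farther back than shut.
Start: joints at [1.146, 0.332, -0.065, 1.46, 0.022, 1.35, -0.088], TCP at [0.244, -0.575, 0.256] pointing down, gripper open.
Joint ranges: [-2.6, 2.6], [-0.5, 2.12], [-1.47, 1.34], [0.16, 2.42], [-1.27, 4.41], [0.06, 2.06], [-2.6, 2.6]. Speed limits (rad/s): [2.22, 2.22, 2.79, 2.79, 3.14, 3.14, 3.14].

### API

Orientations are given as a unit quaternion [x, y, z, w].
In Python, from workcell import get_obs, optics, workorder, manip gives the robot as it stands.
- The arm moves only by the tool jog_arm, never from a script. Its argument "increments" is a list of rows, each a list of 7 numbers: the shift along the tool's x, y, z in m, then the turn, a rotation vector about the tool's x, y, z in rad, then the opening, from -1 (shut) to 1 (fully open). A call has 1 to 5 rows; each row is the pose to reach, as a shift and turn from the pose commanded when the call began, along the tool's axes at that moment; what a row does not reach only later rows make up. A row lasts 1/12 s, in which the tool goes at most 41.7 mm and 7.16 degrees, less where a joint would pass 70% of its speed; a pose out of reach is approached as far as the arm can. A call with a gripper value outside its range is refused whole. The fingers move at their own pace and stop on an object; "grip_force" is the grip in N (left out, the last holds). Time passes only in rows, so rows that repeat a pose let the fingers close. It gives the time, the measured TCP pose, the force, the opening and the grip force at its end, in the units of the state.
- get_obs(): the state, without advancing time (a new reading comes with each control period).
- optics.camera(name): name is "scene" or "side" or "wrist"; returns a dict with "color" (420x560x3 uint8, red, green, blue), "depth" (420x560 float32, m along the optical axis (not along the pixel's ray), 0 where there is no reading), "K" (3x3 intrinsics, pixels), "R" (3x3) and "t" (3): a world point X has camera coordinates R X + t. Camera axes: x right, y down, z forward; pixel columns grow to the right and rows downward; lengths in m; the calibration is good to about 2 mm. The wrist camera is an equidistant fisheye: a pixel r from the principal point sees the ray r / f radians off the axis. A picture is of the moment at which its call begins.
- workorder.hand_in(): hands the job in; it is judged then, once.
The state is a dict: "clock": time; "joint_pos": joint angles; "joint_velocities": joint speeds; "tau": joint torques, N m; "position": TCP position; "ee_rot": TCP orientation; "ft_force": force on the tool from outside, world axes, zero at the start; "torque": the same for the moment, N m; "grip_width": opening from 0.0 (shut) to 1.0 (fully open); "grasp_force": force on a finger pad.
Only numpy, scipy, OpenCV 4.12 (cv2) and the standard library are available. Lean on these libraries where they do the work, as an engineer would, in place of code of your own. Each camera call takes 0.05 s, during which the arm holds its last target. There are 200 camera calls.

## Working session

There is one attempt and no reset: what is moved stays moved. The work goes in short steps, Python scripts to look and compute and a tool call to move; the robot and the scene stay as the last step left them, time stands still between calls to the robot, and variables do not carry over. Pictures are saved under pics/ and viewed, at most 10 in all, crops included, and the job is handed in when it is done.

Besides the shell and the picture viewer there is one more tool, called after "Request:" as name([rows], argument=value, ...), one row to a line, values as JSON. jog_arm: Moves the arm, as the interface text tells. Its arguments: {"type":"object","properties":{"increments":{"type":"array"},"grip_force":{"type":"number"}},"required":["increments"]}

```bash
mkdir -p pics; cat > h.py <<'E'
import numpy as np,cv2
from workcell import get_obs,optics,workorder,manip
def cast(c,uv,z):
    uv=np.atleast_2d(uv).astype(float);K,R,t=c["K"],c["R"],np.array(c["t"])
    d=np.c_[uv,np.ones(len(uv))]@np.linalg.inv(K).T@R
    o=-R.T@t
    return o+d*((z-o[2])/d[:,2])[:,None]
E
python3 - <<'E'
from h import *
import pickle
o=get_obs();print(o,manip.tip_extent)
cs={n:optics.camera(n) for n in("scene","side")}
pickle.dump(cs,open("c.pkl","wb"))
for n,c in cs.items():cv2.imwrite(f"pics/{n}.png",c["color"][...,::-1]);print(n,-c["R"].T@c["t"],c["K"][0,0])
E
```

```text
{'clock': 0.0, 'joint_pos': array([ 1.14639776,  0.33288418, -0.06470386,  1.46100553,  0.02162854,
        1.34989426, -0.08850894]), 'joint_velocities': array([-0.00199877,  0.0003208 , -0.00071544, -0.00042831, -0.00010465,
        0.00067433, -0.00074872]), 'tau': array([-1.14088496e-03, -6.25450730e+01,  4.89747268e-02, -3.91610491e+01,
        1.63398689e-02,  9.81626072e-03,  1.19381657e-06]), 'position': array([ 0.24426769, -0.57489294,  0.25547758]), 'ee_rot': array([ 9.79884921e-01,  1.99561980e-01, -1.96802030e-04, -7.21035667e-04]), 'ft_force': array([0.41144153, 0.07216456, 0.2952765 ]), 'torque': array([-0.02280509,  0.01372954, -0.0157692 ]), 'grasp_force': 0.0, 'grip_width': 0.9949025459131909} 0.025
scene [1.27053891 0.13284939 0.901546  ] 449.5934277920372
side [0.09207236 0.57544779 0.93300043] 416.98177832799837
```

View pics/scene.png

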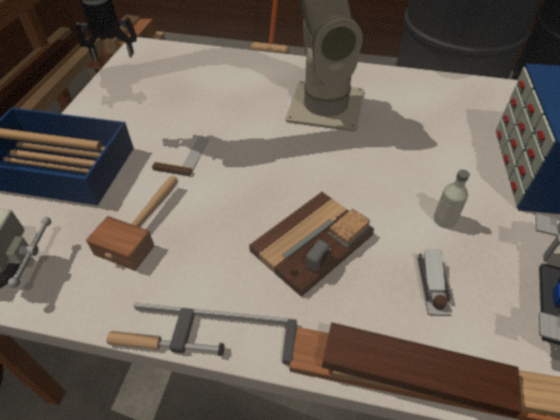

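View pics/side.png

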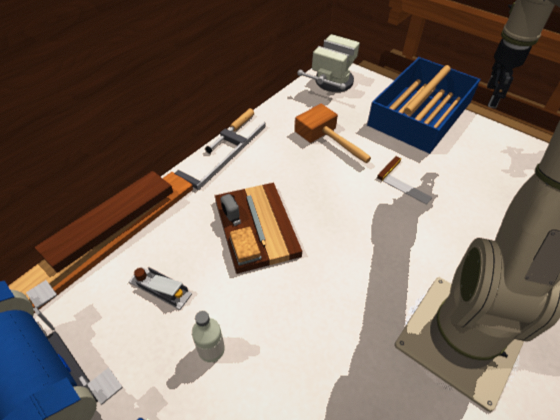

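The scene picture shows the board around (310,240), with the narrow dark strip on its upper-left edge from (252,245) to (322,197). In the side picture the strip is on the right, from (268,185) to (298,260). Next I'll zoom in.

```bash
python3 - <<'E'
from h import *
import pickle
cs=pickle.load(open("c.pkl","rb"))
a=cs["scene"]["color"][185:300,240:385,::-1];b=cs["side"]["color"][170:285,200:315,::-1]
s=lambda i:cv2.resize(i,None,fx=5,fy=5,interpolation=cv2.INTER_CUBIC)
cv2.imwrite("pics/z1.png",s(a));cv2.imwrite("pics/z2.png",s(b))
E
```

```text
(no output)
```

View pics/z1.png

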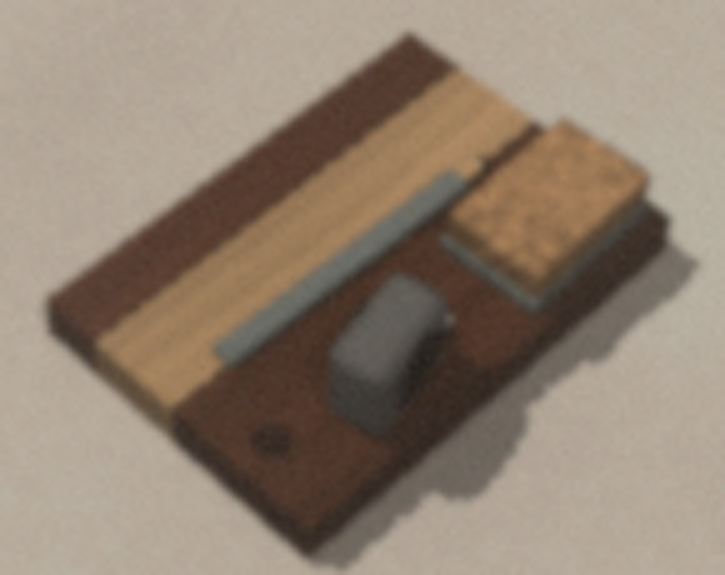

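View pics/z2.png

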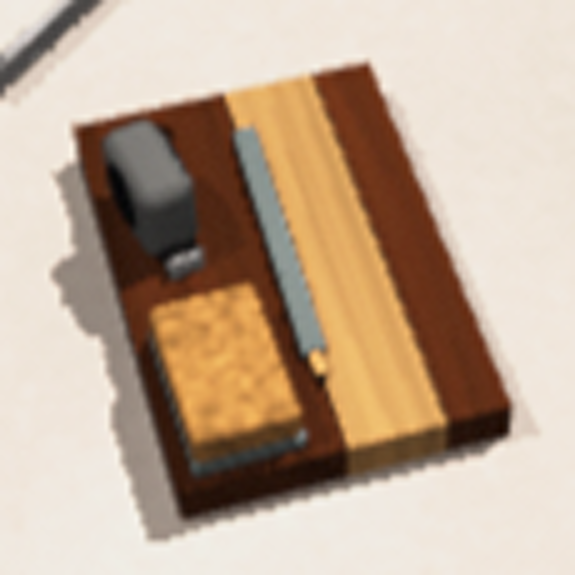

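The crops show the hole at z1 (270,438), and the joint running from (95,342) at the hole end to (460,68) at the plain end. In z2 the same joint runs from (312,75) to (445,428). Next I'll refine the line with edge profiles.

```bash
cat >> h.py <<'E'
def refine(c,p,q,ch=0):
    "sub-pixel colour edge along p->q (px); fitted line as point, direction"
    g=cv2.GaussianBlur(c["color"].astype(np.float32).sum(2),(0,0),.7)
    p,q=np.array(p,float),np.array(q,float);d=(q-p)/np.linalg.norm(q-p);n=np.array([-d[1],d[0]])
    s=np.arange(-3,3.01,.1);pts=[]
    for f in np.linspace(.06,.94,60):
        m=(p+f*(q-p)+s[:,None]*n).astype(np.float32)
        v=cv2.remap(g,m[:,0][None],m[:,1][None],cv2.INTER_LINEAR)[0]
        w=np.abs(np.gradient(v));w=np.where(w>.5*w.max(),w,0)
        pts.append((w[:,None]*m).sum(0)/w.sum())
    l=cv2.fitLine(np.array(pts,np.float32),cv2.DIST_HUBER,0,.01,.01).ravel()
    return l[2:],l[:2]
def meet(a,b):
    s=np.linalg.solve(np.c_[a[1],-b[1]],b[0]-a[0]);return a[0]+s[0]*a[1]
E
python3 - <<'E'
from h import *
import pickle
cs=pickle.load(open("c.pkl","rb"))
f=lambda x,o:(np.array(x)+.5)/5-.5+o
# joint start,end ; outer edge corners of strip start,end ; pale/wide joint at the ends
P={"scene":((240,185),(95,342),(460,68),(50,305),(410,33),(172,408),(540,125)),"side":((200,170),(312,75),(445,428),(372,65),(510,408),(225,95),(345,450))}
for n,(o,js,je,cs_,ce,ws,we) in P.items():
    c=cs[n];F=lambda x:f(x,np.array(o))
    J=refine(c,F(js),F(je));O=refine(c,F(cs_),F(ce))
    C=cast(c,[F(js),F(je),F(cs_),F(ce),F(ws),F(we)],.028)
    print(n,"clicked\n",C[:,:2].round(4),[np.linalg.norm(C[i]-C[i+1]).round(4) for i in(0,2,4)])
    # fitted lines cast to world
    for L in(J,O):
        w=cast(c,[L[0]-30*L[1],L[0]+30*L[1]],.028)[:,:2];d=w[1]-w[0];d/=np.linalg.norm(d)
        print("ang",np.degrees(np.arctan2(d[1],d[0])),"offset",w[0]@[-d[1],d[0]])
E
```

```text
scene clicked
 [[ 0.6629 -0.0624]
 [ 0.4484  0.0826]
 [ 0.6461 -0.0892]
 [ 0.4286  0.0526]
 [ 0.6921 -0.0178]
 [ 0.4798  0.1291]] [np.float64(0.2589), np.float64(0.2596), np.float64(0.2582)]
ang 146.20231942951816 offset -0.3166785741358803
ang 146.09007410952708 offset -0.2822384609698191
side clicked
 [[ 0.6588 -0.0628]
 [ 0.4433  0.0853]
 [ 0.6364 -0.0917]
 [ 0.4246  0.054 ]
 [ 0.6881 -0.018 ]
 [ 0.4749  0.1283]] [np.float64(0.2615), np.float64(0.2571), np.float64(0.2585)]
ang 146.00441885332825 offset -0.3166253015842032
ang 146.1232441552797 offset -0.27992086661579485
```

Request:
jog_arm([
  [0.03,-0.016,0,0,0,-0.116,-1],
  [0.06,-0.032,0,0,0,-0.231,-1],
  [0.09,-0.048,0,0,0,-0.347,-1],
  [0.12,-0.064,0,0,0,-0.462,-1],
  [0.15,-0.08,0,0,0,-0.578,-1],
])

```text
clock: 0.52
position: [0.3519, -0.4414, 0.256]
ee_rot: [0.881, 0.473, -0.0, -0.0]
ft_force: [0.1, 0.3, -0.4]
grip_width: 0.3
grasp_force: 0.0
```

Request:
jog_arm([
  [0.036,0.004,0,0,0,0,-1],
  [0.074,0.008,0,0,0,0,-1],
  [0.112,0.012,0,0,0,0,-1],
  [0.15,0.016,0,0,0,0,-1],
  [0.188,0.02,0,0,0,0,-1],
])

```text
clock: 0.93
position: [0.4732, -0.2964, 0.2562]
ee_rot: [0.882, 0.47, -0.0, -0.0]
ft_force: [0.6, -1.4, -0.6]
grip_width: 0.003
grasp_force: 0.0
```

Request:
jog_arm([
  [0.038,0.004,0,0,0,0,-1],
  [0.076,0.008,0.01,0,0,0,-1],
  [0.114,0.012,0.02,0,0,0,-1],
  [0.152,0.016,0.03,0,0,0,-1],
  [0.19,0.02,0.04,0,0,0,-1],
])

```text
clock: 1.35
position: [0.5958, -0.1499, 0.2156]
ee_rot: [0.882, 0.47, -0.0, -0.0]
ft_force: [1.0, -0.7, -0.3]
grip_width: -0.001
grasp_force: 0.0
```

Request:
jog_arm([
  [0.035,0.002,0.02,0,0,0,-1],
  [0.07,0.004,0.04,0,0,0,-1],
  [0.1,0.005,0.06,0,0,0,-1],
  [0.109,0.005,0.08,0,0,0,-1],
  [0.109,0.005,0.085,0,0,0,-1],
])

```text
clock: 1.77
position: [0.659, -0.0594, 0.127]
ee_rot: [0.881, 0.473, -0.002, -0.002]
ft_force: [-0.9, 1.2, 0.3]
grip_width: -0.0
grasp_force: 0.0
```

```bash
cat >> h.py <<'E'
S=np.array([.661,-.0625]);D=np.array([-.830,.558]);N=np.array([-.558,-.830])
def where(p): return "along %.1f across(+narrow) %.1f mm"%(1e3*(p[:2]-S)@D,1e3*(p[:2]-S)@N)
E
python3 - <<'E'
from h import *
o=get_obs();p=o["position"];print(p,o["ft_force"],o["ee_rot"],o["clock"],where(p),o["grip_width"])
c=optics.camera("scene");d=optics.camera("side");w=optics.camera("wrist")
s=lambda i,k:cv2.resize(i[...,::-1],(400,k),interpolation=cv2.INTER_CUBIC)
im=np.vstack([np.hstack([s(c["color"][150:310,230:390],300)[:, :],s(d["color"][150:310,200:360],300)]),np.hstack([s(w["color"],300),np.zeros((300,400,3),np.uint8)])])
cv2.imwrite("pics/a1.png",im)
E
```

```text
[ 0.65903021 -0.05938653  0.12696869] [-0.90059027  1.19154283  0.26356177] [ 0.88118564  0.47276157 -0.00168253 -0.00235149] 1.7667 along 3.4 across(+narrow) -1.5 mm -0.0001762784580127136
```

View pics/a1.png

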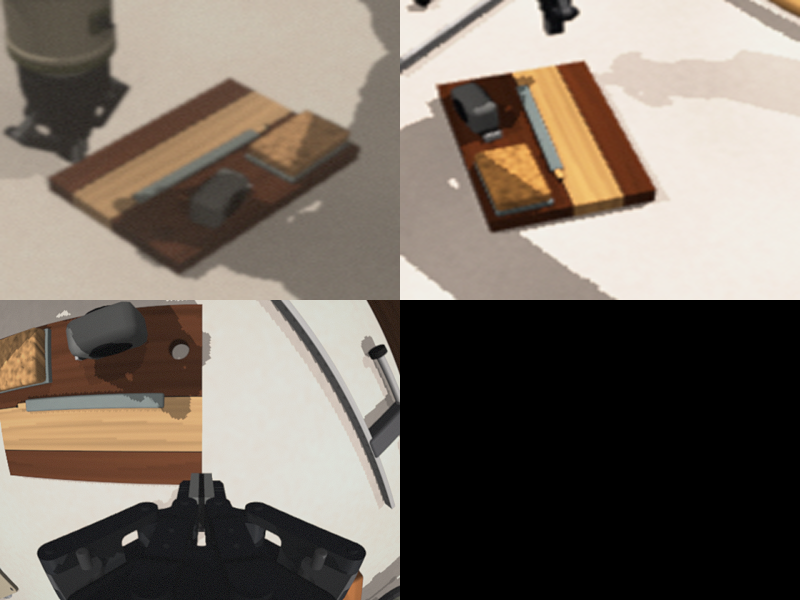

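The fingertips hang over the board's hole end, and the wrist view has the board end at column 202, in line with the fingers. The joint is at row 450, left of (202,450). I'll descend and refine with the wrist camera.

Request:
jog_arm([
  [0,0,0.02,0,0,0,-1],
  [0,0,0.04,0,0,0,-1],
  [0,0,0.055,0,0,0,-1],
  [0,0,0.06,0,0,0,-1],
  [0,0,0.06,0,0,0,-1],
])

```text
clock: 2.33
position: [0.6593, -0.0647, 0.0708]
ee_rot: [0.883, 0.47, -0.001, -0.0]
ft_force: [0.2, 0.4, -0.2]
grip_width: 0.005
grasp_force: 0.0
```

```bash
cat >> h.py <<'E'
def castw(c,uv,z):
    uv=np.atleast_2d(uv).astype(float);K=c["K"]
    x=(uv-K[:2,2])/[K[0,0],K[1,1]];r=np.linalg.norm(x,axis=1,keepdims=True)
    d=np.c_[np.sin(r)*x/r,np.cos(r)]@c["R"];o=-c["R"].T@c["t"]
    return o+d*((z-o[2])/d[:,2])[:,None]
E
python3 - <<'E'
from h import *
w=optics.camera("wrist")
o=get_obs();p=o["position"];print(p,o["ft_force"],o["ee_rot"],o["clock"],where(p))
cv2.imwrite("pics/w1.png",w["color"][...,::-1])
import pickle;pickle.dump(w,open("w.pkl","wb"))
E
```

```text
[ 0.65996326 -0.06432003  0.07187014] [0.458189   0.20958625 0.92763084] [8.82596874e-01 4.70130555e-01 1.74523550e-05 1.35782123e-04] 2.3833 along -0.2 across(+narrow) 2.1 mm
```

View pics/w1.png

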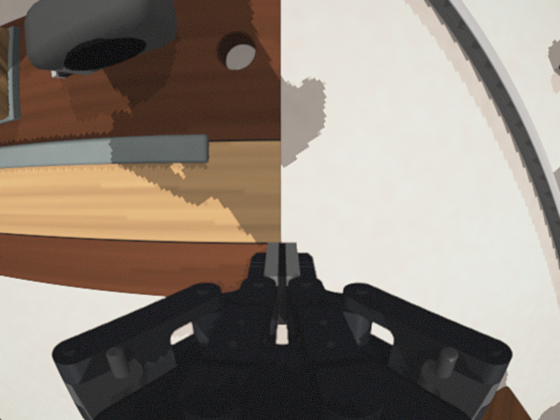

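The wrist view shows the joint start at (281,242), the joint running left through about (100,235), and the fingertips at (282,245).

```bash
python3 - <<'E'
from h import *
import pickle;w=pickle.load(open("w.pkl","rb"))
g=w["color"].astype(int)
d=np.diff(g[225:252].sum(2),axis=0)
uv=[(u,225.5+np.argmin(cv2.GaussianBlur(d[:,u].astype(np.float32),(1,3),0).ravel())) for u in range(20,240,10)]
P=castw(w,uv,.028)
for a,b in list(zip(uv,P))[::3]:print(a,b[:2].round(4),where(b))
P2=castw(w,[(281,242),(281,200),(281,140),(281,60),(281,10)],.028)
for b in P2:print(b[:2].round(4),where(b))
E
```

```text
(20, np.float64(233.5)) [0.5115 0.0376] along 180.0 across(+narrow) 0.3 mm
(50, np.float64(235.5)) [0.5366 0.0207] along 149.7 across(+narrow) 0.4 mm
(80, np.float64(237.5)) [0.5579 0.0061] along 123.9 across(+narrow) 0.6 mm
(110, np.float64(238.5)) [ 0.5769 -0.0063] along 101.2 across(+narrow) 0.3 mm
(140, np.float64(239.5)) [ 0.5938 -0.0176] along 80.8 across(+narrow) 0.2 mm
(170, np.float64(240.5)) [ 0.6092 -0.028 ] along 62.2 across(+narrow) 0.3 mm
(200, np.float64(241.5)) [ 0.6236 -0.0379] along 44.8 across(+narrow) 0.4 mm
(230, np.float64(241.5)) [ 0.6376 -0.0469] along 28.1 across(+narrow) 0.1 mm
[ 0.6602 -0.0622] along 0.9 across(+narrow) 0.2 mm
[ 0.673  -0.0431] along 0.8 across(+narrow) -22.8 mm
[ 0.69   -0.0179] along 0.8 across(+narrow) -53.2 mm
[0.7122 0.0151] along 0.8 across(+narrow) -93.0 mm
[0.7269 0.037 ] along 0.8 across(+narrow) -119.4 mm
```

Request:
jog_arm([
  [0.001,-0.003,0.005,0,0,0,-1],
  [0.0018,-0.005,0.01,0,0,0,-1],
  [0.0018,-0.005,0.013,0,0,0,-1],
  [0.0018,-0.005,0.013,0,0,0,-1],
  [0.0018,-0.005,0.013,0,0,0,-1],
])

```text
clock: 2.8
position: [0.6567, -0.0593, 0.0583]
ee_rot: [0.882, 0.471, -0.0, 0.0]
ft_force: [0.2, 0.6, -0.1]
grip_width: 0.002
grasp_force: 0.0
```

Request:
jog_arm([
  [0,0,0.0005,0,0,0,-1],
  [0,0,0.001,0,0,0,-1],
  [0,0,0.0015,0,0,0,-1],
  [0,0,0.002,0,0,0,-1],
  [0,0,0.002,0,0,0,-1],
])

```text
clock: 3.22
position: [0.6568, -0.0594, 0.0562]
ee_rot: [0.882, 0.471, -0.0, 0.0]
ft_force: [0.2, 0.5, -0.5]
grip_width: -0.002
grasp_force: 0.0
```

```bash
python3 - <<'E'
from h import *
o=get_obs();p=o["position"];print(p,o["ft_force"],o["clock"],where(p))
E
```

```text
[ 0.65677173 -0.05936742  0.05623989] [ 0.18832312  0.49077738 -0.4745958 ] 3.2167 along 5.3 across(+narrow) -0.2 mm
```

Request:
jog_arm([
  [-0.0004,0.0015,0.0005,0,0,0,-1],
  [-0.0004,0.0015,0.001,0,0,0,-1],
  [-0.0004,0.0015,0.0015,0,0,0,-1],
  [-0.0004,0.0015,0.0015,0,0,0,-1],
])

```text
clock: 3.55
position: [0.6578, -0.0605, 0.0547]
ee_rot: [0.882, 0.471, -0.0, -0.0]
ft_force: [-0.2, -0.0, 0.1]
grip_width: 0.005
grasp_force: 0.0
```

Request:
jog_arm([
  [0,0,0.0005,0,0,0,-1],
  [0,0,0.001,0,0,0,-1],
  [0,0,0.001,0,0,0,-1],
])

```text
clock: 3.8
position: [0.6578, -0.0605, 0.0537]
ee_rot: [0.882, 0.471, -0.0, 0.0]
ft_force: [0.1, -0.2, -0.5]
grip_width: -0.002
grasp_force: 0.0
```

Request:
jog_arm([
  [0,0,0.0003,0,0,0,-1],
  [0,0,0.0005,0,0,0,-1],
  [0,0,0.0005,0,0,0,-1],
])

```text
clock: 4.05
position: [0.6578, -0.0605, 0.0533]
ee_rot: [0.882, 0.471, 0.0, 0.0]
ft_force: [0.3, -0.3, 0.7]
grip_width: -0.001
grasp_force: 0.0
```

Request:
jog_arm([
  [0,0,0.0003,0,0,0,-1],
  [0,0,0.0005,0,0,0,-1],
  [0,0,0.0005,0,0,0,-1],
])

```text
clock: 4.3
position: [0.6578, -0.0605, 0.0532]
ee_rot: [0.882, 0.471, 0.0, 0.0]
ft_force: [-1.8, 0.0, 4.3]
grip_width: 0.002
grasp_force: 2.5
```

Request:
jog_arm([
  [0,-0.002,0,0,0,0,-1],
  [0,-0.005,0,0,0,0,-1],
  [0,-0.009,0,0,0,0,-1],
  [0,-0.013,0,0,0,0,-1],
  [0,-0.017,0,0,0,0,-1],
])

```text
clock: 4.72
position: [0.6438, -0.051, 0.0532]
ee_rot: [0.882, 0.471, 0.0, 0.0]
ft_force: [3.1, -1.9, 4.2]
grip_width: 0.004
grasp_force: 2.2
```

Request:
jog_arm([
  [0,-0.004,-0.0001,0,0,0,-1],
  [0,-0.008,-0.0001,0,0,0,-1],
  [0,-0.012,-0.0001,0,0,0,-1],
  [0,-0.016,-0.0001,0,0,0,-1],
  [0,-0.02,-0.0001,0,0,0,-1],
])

```text
clock: 5.13
position: [0.6271, -0.0398, 0.0532]
ee_rot: [0.882, 0.471, 0.0, 0.0]
ft_force: [2.7, -1.7, 5.3]
grip_width: 0.0
grasp_force: 2.6
```

Request:
jog_arm([
  [0,-0.004,-0.0001,0,0,0,-1],
  [0,-0.008,-0.0002,0,0,0,-1],
  [0,-0.012,-0.0002,0,0,0,-1],
  [0,-0.016,-0.0002,0,0,0,-1],
  [0,-0.02,-0.0002,0,0,0,-1],
])

```text
clock: 5.55
position: [0.6103, -0.0286, 0.0532]
ee_rot: [0.882, 0.471, 0.0, 0.0]
ft_force: [3.4, -2.3, 6.0]
grip_width: 0.002
grasp_force: 2.5
```

```bash
python3 - <<'E'
from h import *
o=get_obs();p=o["position"];print(p,o["ft_force"],o["clock"],where(p))
w=optics.camera("wrist")
P2=castw(w,[(u,v) for u,v in [(281,200)]],.028)
g=w["color"].astype(int).sum(2)
for v in(20,60,100,200):
    r=cv2.GaussianBlur(g[v].astype(np.float32),(1,5),0).ravel();u=280+np.argmax(np.diff(r[280:520]))+.5
    b=castw(w,[(u,v)],.028)[0];print(u,v,where(b))
d=np.diff(g[205:260],axis=0)
for u in(30,100,170,220):
    v=205.5+np.argmin(d[:,u]);print(u,v,where(castw(w,[(u,v)],.028)[0]))
E
```

```text
[ 0.61026605 -0.02861704  0.05317947] [ 3.39955312 -2.34322209  6.01152592] 5.55 along 61.0 across(+narrow) 0.2 mm
411.5 20 along 1.6 across(+narrow) -116.0 mm
412.5 60 along 1.7 across(+narrow) -96.2 mm
412.5 100 along 1.6 across(+narrow) -77.4 mm
350.5 200 along 29.6 across(+narrow) -30.0 mm
30 248.5 along 214.5 across(+narrow) 0.1 mm
100 254.5 along 159.4 across(+narrow) 0.3 mm
170 258.5 along 117.4 across(+narrow) 0.4 mm
220 258.5 along 91.4 across(+narrow) -0.5 mm
```

Request:
jog_arm([
  [0,-0.004,-0.0001,0,0,0,-1],
  [0,-0.008,-0.0002,0,0,0,-1],
  [0,-0.012,-0.0003,0,0,0,-1],
  [0,-0.016,-0.0003,0,0,0,-1],
  [0,-0.02,-0.0003,0,0,0,-1],
])

```text
clock: 6.02
position: [0.5932, -0.0172, 0.0532]
ee_rot: [0.882, 0.471, -0.0, -0.0]
ft_force: [2.3, -1.4, 3.4]
grip_width: -0.002
grasp_force: 1.6
```

Request:
jog_arm([
  [0,-0.004,0,0,0,0,-1],
  [0,-0.008,-0.0001,0,0,0,-1],
  [0,-0.012,-0.0001,0,0,0,-1],
  [0,-0.016,-0.0001,0,0,0,-1],
  [0,-0.02,-0.0001,0,0,0,-1],
])

```text
clock: 6.43
position: [0.5765, -0.0061, 0.0532]
ee_rot: [0.882, 0.471, -0.0, -0.0]
ft_force: [0.4, -0.1, 1.0]
grip_width: 0.003
grasp_force: 0.6
```

Request:
jog_arm([
  [0,-0.002,0.0002,0,0,0,-1],
  [0,-0.005,0.0003,0,0,0,-1],
  [0,-0.009,0.0003,0,0,0,-1],
  [0,-0.013,0.0003,0,0,0,-1],
])

```text
clock: 6.77
position: [0.5662, 0.0009, 0.0532]
ee_rot: [0.882, 0.47, 0.0, 0.0]
ft_force: [1.3, -0.4, 1.2]
grip_width: -0.001
grasp_force: 1.0
```

Request:
jog_arm([
  [0,-0.002,0.0002,0,0,0,-1],
  [0,-0.005,0.0002,0,0,0,-1],
  [0,-0.009,0.0002,0,0,0,-1],
])

```text
clock: 7.02
position: [0.5591, 0.0057, 0.0532]
ee_rot: [0.882, 0.47, 0.0, 0.0]
ft_force: [1.8, -1.2, 2.9]
grip_width: -0.001
grasp_force: 1.7
```

Request:
jog_arm([
  [0,-0.004,0.0001,0,0,0,-1],
  [0,-0.008,0.0001,0,0,0,-1],
  [0,-0.012,0.0001,0,0,0,-1],
  [0,-0.016,0.0001,0,0,0,-1],
])

```text
clock: 7.35
position: [0.5457, 0.0149, 0.0532]
ee_rot: [0.882, 0.471, 0.0, 0.0]
ft_force: [2.3, -1.9, 6.0]
grip_width: -0.001
grasp_force: 2.5
```

Request:
jog_arm([
  [0,-0.004,-0.0001,0,0,0,-1],
  [0,-0.008,-0.0002,0,0,0,-1],
  [0,-0.012,-0.0002,0,0,0,-1],
  [0,-0.016,-0.0002,0,0,0,-1],
])

```text
clock: 7.68
position: [0.5322, 0.0238, 0.0532]
ee_rot: [0.882, 0.471, 0.0, 0.0]
ft_force: [2.4, -2.1, 4.6]
grip_width: -0.001
grasp_force: 2.4
```

```bash
python3 -c "
from h import *
o=get_obs();p=o['position'];print(o['ft_force'],where(p))"
```

```text
[ 2.44300099 -2.12513733  4.64007078] along 155.1 across(+narrow) 0.3 mm
```

Request:
jog_arm([
  [0,-0.004,0,0,0,0,-1],
  [0,-0.008,-0.0001,0,0,0,-1],
  [0,-0.012,-0.0001,0,0,0,-1],
  [0,-0.016,-0.0001,0,0,0,-1],
])

```text
clock: 8.02
position: [0.5187, 0.0328, 0.0532]
ee_rot: [0.882, 0.471, -0.0, 0.0]
ft_force: [2.4, -1.5, 3.8]
grip_width: 0.001
grasp_force: 2.1
```

Request:
jog_arm([
  [0,-0.004,0,0,0,0,-1],
  [0,-0.008,0,0,0,0,-1],
  [0,-0.012,0,0,0,0,-1],
  [0,-0.016,0,0,0,0,-1],
])

```text
clock: 8.35
position: [0.5054, 0.0417, 0.0532]
ee_rot: [0.882, 0.471, -0.0, 0.0]
ft_force: [2.5, -2.1, 4.3]
grip_width: -0.001
grasp_force: 2.0
```

Request:
jog_arm([
  [0,-0.004,0,0,0,0,-1],
  [0,-0.008,-0.0001,0,0,0,-1],
  [0,-0.012,-0.0001,0,0,0,-1],
  [0,-0.016,-0.0001,0,0,0,-1],
])

```text
clock: 8.68
position: [0.492, 0.0506, 0.0531]
ee_rot: [0.882, 0.471, -0.0, -0.0]
ft_force: [2.2, -1.9, 2.5]
grip_width: 0.001
grasp_force: 1.4
```

Request:
jog_arm([
  [0,-0.004,0.0001,0,0,0,-1],
  [0,-0.008,0.0001,0,0,0,-1],
  [0,-0.012,0.0001,0,0,0,-1],
  [0,-0.016,0.0001,0,0,0,-1],
])

```text
clock: 9.02
position: [0.4789, 0.0595, 0.0532]
ee_rot: [0.882, 0.471, -0.0, 0.0]
ft_force: [1.1, -1.4, 2.5]
grip_width: -0.003
grasp_force: 1.4
```

```bash
python3 - <<'E'
from h import *
o=get_obs();p=o["position"];print(p,o["ft_force"],o["clock"],where(p))
w=optics.camera("wrist")
cv2.imwrite("pics/w2.png",w["color"][...,::-1])
E
```

```text
[0.47886128 0.05947875 0.05316027] [ 1.11974331 -1.40746582  2.46348066] 9.0167 along 219.2 across(+narrow) 0.4 mm
```

View pics/w2.png

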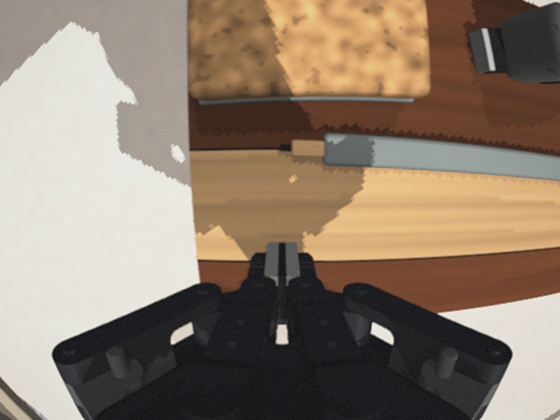

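The wrist view shows the fingertips on the joint, the joint's plain end at about (198,261), and the pencil and blocks undisturbed.

```bash
python3 - <<'E'
from h import *
w=optics.camera("wrist")
for uv in [(198,261),(191,151),(190,100)]:print(where(castw(w,[uv],.028)[0]))
E
```

```text
along 261.6 across(+narrow) 1.4 mm
along 261.1 across(+narrow) -52.7 mm
along 261.0 across(+narrow) -75.7 mm
```

Request:
jog_arm([
  [0,-0.003,0.0001,0,0,0,-1],
  [0,-0.006,0.0001,0,0,0,-1],
  [0,-0.01,0.0001,0,0,0,-1],
  [0,-0.014,0.0001,0,0,0,-1],
])

```text
clock: 9.45
position: [0.4675, 0.0672, 0.0532]
ee_rot: [0.882, 0.47, 0.0, 0.0]
ft_force: [1.4, -1.3, 3.2]
grip_width: -0.001
grasp_force: 1.7
```

Request:
jog_arm([
  [0,-0.004,0,0,0,0,-1],
  [0,-0.008,0,0,0,0,-1],
  [0,-0.012,0,0,0,0,-1],
  [0,-0.014,0,0,0,0,-1],
])

```text
clock: 9.78
position: [0.4556, 0.0752, 0.0531]
ee_rot: [0.882, 0.471, -0.0, 0.0]
ft_force: [1.5, -1.1, 3.0]
grip_width: -0.002
grasp_force: 1.6
```

Request:
jog_arm([
  [0,-0.003,0,0,0,0,-1],
  [0,-0.006,0,0,0,0,-1],
  [0,-0.009,0,0,0,0,-1],
  [0,-0.0115,0,0,0,0,-1],
  [0,-0.0115,0,0,0,0,-1],
])

```text
clock: 10.2
position: [0.446, 0.0816, 0.0531]
ee_rot: [0.882, 0.471, -0.0, -0.0]
ft_force: [-1.1, -0.2, 5.7]
grip_width: -0.001
grasp_force: 2.9
```

```bash
python3 -c "
from h import *
o=get_obs();p=o['position'];print(o['ft_force'],where(p))"
```

```text
[-1.06713288 -0.22346655  5.66297596] along 258.9 across(+narrow) 0.4 mm
```

Contact held right to the plain end, so I'll lift clear and back off.

Request:
jog_arm([
  [0,0,-0.004,0,0,0,-1],
  [0,0,-0.015,0,0,0,-1],
  [0,0,-0.04,0,0,0,-1],
  [0,0,-0.075,0,0,0,-1],
  [0,0,-0.11,0,0,0,-1],
])

```text
clock: 10.62
position: [0.4452, 0.0816, 0.1644]
ee_rot: [0.882, 0.471, -0.001, -0.001]
ft_force: [0.8, -0.9, -0.2]
grip_width: 0.002
grasp_force: 0.0
```

Request:
jog_arm([
  [-0.02,0,-0.03,0,0,0,-1],
  [-0.04,0,-0.06,0,0,0,-1],
  [-0.05,0,-0.08,0,0,0,-1],
  [-0.05,0,-0.08,0,0,0,-1],
  [-0.05,0,-0.08,0,0,0,-1],
])

```text
clock: 11.03
position: [0.4187, 0.0396, 0.2444]
ee_rot: [0.883, 0.47, 0.001, 0.001]
ft_force: [0.3, 0.2, -0.6]
grip_width: -0.002
grasp_force: 0.0
```

```bash
python3 - <<'E'
from h import *
import pickle
cs=pickle.load(open("c.pkl","rb"));o=get_obs();print(o["position"],o["ft_force"],o["clock"],abs(o["joint_velocities"]).max())
F=lambda x,o:(np.array(x)+.5)/5-.5+np.array(o)
a=cs["side"];b=optics.camera("side")
for c in(a,b):
    for p,q in(((312,75),(445,428)),((372,65),(510,408)),((240,92),(360,68))):
        L=refine(c,F(p,(200,170)),F(q,(200,170)))
        w=cast(c,[L[0]-5*L[1],L[0]+5*L[1]],.028)
        print(where(w[0]),where(w[1]))
cv2.imwrite("pics/end.png",b["color"][140:300,180:340,::-1].repeat(3,0).repeat(3,1))
E
```

```text
[0.41869579 0.03962748 0.24442506] [ 0.30999806  0.18124831 -0.61327974] 11.0333 0.041582149758735726
along 131.4 across(+narrow) 1.0 mm along 165.5 across(+narrow) 0.9 mm
along 123.9 across(+narrow) 36.7 mm along 158.4 across(+narrow) 36.7 mm
along 0.5 across(+narrow) -25.7 mm along 0.8 across(+narrow) 4.3 mm
along 137.2 across(+narrow) 1.0 mm along 171.2 across(+narrow) 1.0 mm
along 123.9 across(+narrow) 36.7 mm along 158.4 across(+narrow) 36.7 mm
along 0.6 across(+narrow) -24.0 mm along 0.8 across(+narrow) 6.1 mm
```

View pics/end.png

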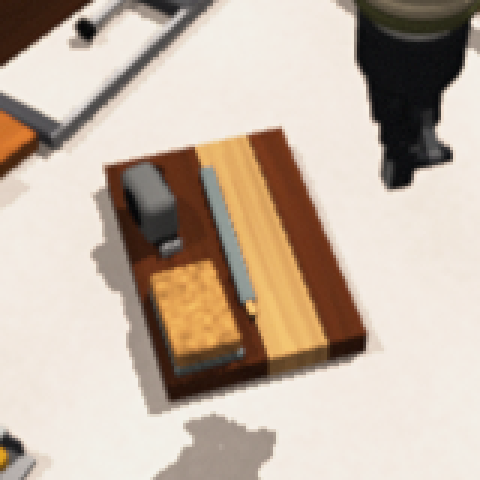

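The board hasn't moved (within 0.1 mm), everything lying on it is in place, and the hand is clear.

```bash
python3 -c "
from workcell import workorder
print(workorder.hand_in())"
```

```text
the job is handed in; nothing more can be done
None
```

The job is done and handed in: the shut fingertips ran the glue joint from about 3 mm inside the hole end to about 2 mm short of the plain end, with 1–6 N at every force reading, and fingertip height stayed within about 0.1 mm, so no step along that path; the board did not move, and the hand finished clear at about 11 s.

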